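# Stack the drying tray on the lower tray

## Task

Take the wooden tray with the centre handle off the sloping drying rack and stack it on the handleless tray that stands on its runner: lower it level and gently, feeling for the sockets, until all four corner feet have dropped into the lower tray's sockets and it sits flush all round, and only then let go of it. Leave the glasses, bottles and coaster where they stand.

Things in the scene. Friction and masses are not known exactly. Their poses are not given: they have to be found in the camera images.
- tray: loose upper tray, pale wood, 134 (x) x 184 (y) mm, 0.3 to 0.6 kg. Origin: its middle, level with the undersides of its feet; z up out of the tray. Flat underside at z = 12, rim at 46 mm. At the start it lies on the rack: its x axis rises 30 degrees away from the robot, its z axis leans 30 degrees from vertical. Turned half round it stacks as well
- tray_handle (a point): middle of the tray's handle, 80 mm above the tray's origin along its z: a dark wooden bar along y, 14 mm thick in x, 110 mm long, from tray z = 68 to 92 mm, on 14 mm square steel posts at y = +-48 mm (open below the bar between them)
- tray_foot (a point): underside centre of one of the tray's four feet, at x = 50, y = 75, z = 0 mm in the tray; the others at x = +-50, y = +-75. Black, round, 15 mm in diameter, 12 mm high, tapering to 12 mm over the lowest 3 mm
- rack: fixed dark steel drying rack; origin on the worktop under its middle. Slope 200 mm wide (y), rising 30 degrees towards its +x side (away from the robot), from 20 to 105 mm high. A stop ledge 24 mm high square to the slope holds the tray's low edge: lift the tray square off the slope by 30 mm or more before moving it sideways
- runner: fixed runner, 110 (x) x 264 (y) x 18 mm, dark wood with aluminium rails; origin: middle of its underside, on the worktop; y along its length. The lower tray (medium wood, 134 x 216 x 45 mm) stands on it, square with it and centred across it, but lengthways anywhere from y = -16 to +16 mm, wherever it was last slid; this is not reported. Sliding it takes some 18 N
- runner_mid (a point): 63 mm above the runner's origin: middle of the lower tray's rim if that stood at mid-travel. Sockets: square, 20 mm wide, 16 mm deep, at x = +-50, y = +-75 mm from the lower tray's middle, in two grey rails along its long sides, flush with the rim. Upper tray's origin is 51 mm over the worktop when seated (underside on the rim), 63 mm with its feet beside the sockets
- votive: low pink votive glass, 74 mm wide, 43 mm high, a tealight in it; origin at its underside; leave it alone
- bottle_a: half-bottle of wine at the back left, 58 mm wide, 235 mm high; origin at its underside; leave it alone
- bottle_b: half-bottle of wine at the back right, 58 mm wide, 235 mm high; origin at its underside; leave it alone
- wine_glass: upturned wine glass at the back left, 81 mm wide, 202 mm high; origin at its underside; leave it alone
- coaster: dark slate coaster at the back, 66 x 68 x 6 mm; origin at its underside; leave it alone

How it is judged:
On the way, in this order (a step that is already met when the one before it is completed fails the run):
1. the upper tray is lifted clear of the drying rack (distance of tray from where it was at the start of the episode above 0.05 m and contact force between tray and rack below 0.05 N), for 0.1 s.
2. the upper tray is lowered, still in the fingers, until its feet are in the sockets (x of tray in the frame of runner between -0.008 and 0.008 m and y of tray in the frame of runner between -0.022 and 0.022 m and z of tray in the frame of runner between 0.045 and 0.0545 m and angle between tray's own z axis and vertical below 0.035 rad and angle between the y axis of tray and the y axis of runner, either way round below 0.07 rad and contact force between the fingers and tray above 1 N), for 0.1 s.
At the end, for the whole second after the job is handed in: Tray flush, feet in the sockets: origin 45 to 54.5 mm over the runner's, within 8 mm of its middle line (x) and 22 mm of its middle (y), level within 0.035 rad, in line with it within 0.07 rad (either way round), at rest, released (x of tray in the frame of runner between -0.008 and 0.008 m and y of tray in the frame of runner between -0.022 and 0.022 m and z of tray in the frame of runner between 0.045 and 0.0545 m and angle between tray's own z axis and vertical below 0.035 rad and angle between the y axis of tray and the y axis of runner, either way round below 0.07 rad and linear speed of tray below 0.02 m/s and angular speed of tray below 0.1 rad/s and contact force between the fingers and tray below 0.05 N); the robot touches nothing.
It fails at once if a bystander (votive, bottle, wine glass or coaster) is shifted more than 15 mm or upset (distance of any of votive, bottle_a, bottle_b, wine_glass, coaster from where it was at the start of the episode above 0.015 m or angle between any of votive, bottle_a, bottle_b, wine_glass, coaster's own z axis and vertical above 0.3 rad).
It fails at once if the upper tray is banged or forced down on the lower tray or runner (over 120 N) (contact force between tray and runner above 120 N).
It also fails if it takes over 72 s, if anything falls off the work surface, if the arm or the gripper's body presses on something with over 40 N, if the wrist force passes 120 N, or if a joint passes its speed limit or range.

## Robot

A 6-joint arm with a two-finger parallel gripper is mounted at the origin on a cart in front of the work surface, level with it; the furniture and walls round the work are solid. World frame = base frame: x ahead of the robot, y to its left, z up, the work surface at z = 0. Lengths are in m, angles in rad, forces in N, time in s.
With the tool pointing down it reaches from about 0.35 to 0.85 m from the base axis. Payload 8.1 kg.
Tool frame: the origin (TCP) lies at the very end of the fingers, on their centre line; the grasp point (between the pads) lies 19 mm behind it; z points along the fingers, y is the direction in which the jaws open and shut (so a half turn about z gives the same grasp; the last joint's range is limited). The gripper opens to 93 mm and grips with 3 to 60 N. Pads are 15 mm wide; open, the fingers measure 128 mm over their backs; the gripper's body (75 mm by 188 mm) begins 65 mm behind the grasp point.
Start: joints at [1.131, 0.13, 1.488, -0, 1.523, -0.085], TCP at [0.208, 0.563, 0.219] pointing down, gripper open.
Joint ranges: [-2.96, 2.96], [-0.89, 2.26], [0.02, 2.5], [-1.34, 4.48], [0, 2.73], [-2.66, 2.66]. Speed limits (rad/s): [2.39, 2.39, 2.79, 3.14, 3.14, 3.14].

## Interface

Orientations are given as a rotation vector (axis times angle).
In Python, from plant import robot, vision gives the robot as it stands.
- The arm moves only by the shell command python3 -m creep 'ROWS' [FORCE]. ROWS is JSON, a list of rows, each a list of 7 numbers: the shift along the world's x, y, z in m, then the turn, a rotation vector about the world's x, y, z in degrees, then the closure, from 0 (fully open) to 1 (shut). A call has 1 to 10 rows; each row shifts and turns the commanded pose from where the row before left it; what a row does not reach is not made up. A row lasts 1/12 s, in which the tool goes at most 41.7 mm and 7.16 degrees, less where a joint would pass 70% of its speed; a pose out of reach is approached as far as the arm can. A call is refused whole if a number of a shift passes 0.0417 or a number of a turn 7.16, either way. A call with a gripper value outside its range is refused whole. The fingers move at their own pace and stop on an object; FORCE is the grip in N (left out, the last holds). Time passes only in rows, so rows that do not move let the fingers close. It gives the time, the measured TCP pose, the force and the opening at its end, in the units of the state.
- robot.read_state(): the state, without advancing time (a new reading comes with each control period).
- vision.read_camera(name): name is "side" or "top" or "wrist"; returns (picture, depth): 420x560x3 uint8, red, green, blue; 420x560 float32, m along the optical axis (not along the pixel's ray), 0 where there is no reading.
- vision.get_calibration(name): a dict with "fx", "fy", "cx", "cy" (pixels), "R" (3x3) and "t" (3): a world point X has camera coordinates R X + t; the wrist camera has in their place "T_tool_cam" (4x4, takes a point from camera to tool coordinates, whose origin is the TCP and whose axes are the flange's). Camera axes: x right, y down, z forward; pixel columns grow to the right and rows downward; lengths in m; the calibration is good to about 2 mm. A picture is of the moment at which its call begins: read the wrist's pose just before it. get_calibration takes no time and is no camera call.
- robot.close_job(): hands the job in, once; it reports no verdict.
The state is a dict: "t": time; "q": joint angles; "dq": joint speeds; "joint_torque": joint torques, N m; "tool_pos": TCP position; "orientation": TCP orientation; "force": force on the tool from outside, world axes, zero at the start; "wrist_torque": the same for the moment, N m; "opening": finger opening in m.
Only numpy, scipy, OpenCV 4.12 (cv2) and the standard library are available. Lean on these libraries where they do the work, as an engineer would, in place of code of your own. Each camera call takes 0.05 s, during which the arm holds its last target. There are 200 camera calls.

## Working session

There is one attempt and no reset: what is moved stays moved. The work goes in short steps, Python scripts to look and compute and a shell command to move; the robot and the scene stay as the last step left them, time stands still between calls to the robot, and variables do not carry over. Pictures are saved under pics/ and viewed, on a budget of 10 in all, crops included, one or two more only if the job needs it, and the job is handed in when it is done.

```bash
mkdir -p pics; ls
python3 - <<'E'
from plant import robot, vision
import cv2,numpy as np
s=robot.read_state();print(s)
for n in("top","side"):
    p,d=vision.read_camera(n);cv2.imwrite(f"pics/{n}0.png",p[:,:,::-1]);np.save(f"pics/{n}0.npy",d)
    print(n,vision.get_calibration(n))
print(vision.get_calibration("wrist"))
E
```

```text
pics
{'t': 0.0, 'q': array([ 1.13056252e+00,  1.31142459e-01,  1.48924827e+00, -4.93778132e-05,
        1.52302242e+00, -8.54018413e-02]), 'dq': array([ 0.00158731, -0.00010649,  0.00099405,  0.00136605,  0.00074637,
        0.00026314]), 'joint_torque': array([-4.22374005e-04, -5.59840572e+01, -4.91753054e+01,  7.66658527e-02,
        3.58930626e-02, -1.80480070e-04]), 'tool_pos': array([0.20821508, 0.56210964, 0.21761567]), 'orientation': array([-5.54370345e-01, -3.09185994e+00,  2.78117454e-03]), 'force': array([ 0.93571184,  0.33993272, -0.81460632]), 'wrist_torque': array([ 0.00524829, -0.00902338,  0.04266388]), 'opening': 0.09309469808023794}
top {'fx': 425.26885790634634, 'fy': 425.26885790634634, 'cx': 284.8832442576332, 'cy': 209.2995356983177, 'R': array([[ 0.00746438, -0.99987009,  0.01428587],
       [-0.98486664, -0.00982466, -0.17303522],
       [ 0.17315309, -0.01277808, -0.98481203]]), 't': array([0.09586008, 0.60883657, 1.08429676])}
side {'fx': 449.32977886651514, 'fy': 449.32977886651514, 'cx': 273.566927905055, 'cy': 204.45732707385147, 'R': array([[ 0.8046392 , -0.5937124 , -0.00783253],
       [-0.38766326, -0.51530425, -0.76431585],
       [ 0.44974766,  0.61803488, -0.64479449]]), 't': array([-0.42365852,  0.36150944,  0.7125792 ])}
{'fx': 350.4008890729758, 'fy': 350.4008890729758, 'cx': 284.3825721748929, 'cy': 211.78027207411122, 'T_tool_cam': array([[-3.93677529e-04, -9.60072910e-01, -2.79749625e-01,
         7.70206015e-02],
       [ 9.99999844e-01, -2.66768651e-04, -4.91725815e-04,
        -2.49208766e-04],
       [ 3.97464204e-04, -2.79749774e-01,  9.60072865e-01,
        -1.66190733e-01],
       [ 0.00000000e+00,  0.00000000e+00,  0.00000000e+00,
         1.00000000e+00]])}
```

View pics/top0.png

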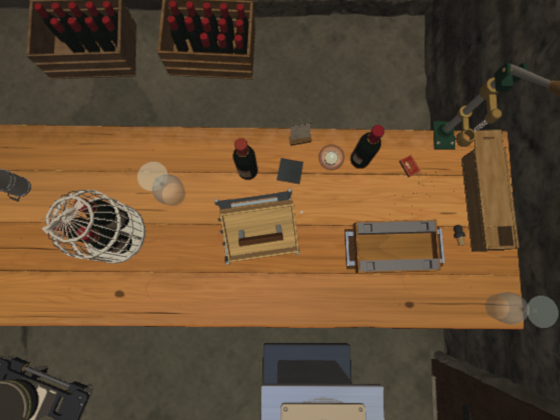

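View pics/side0.png

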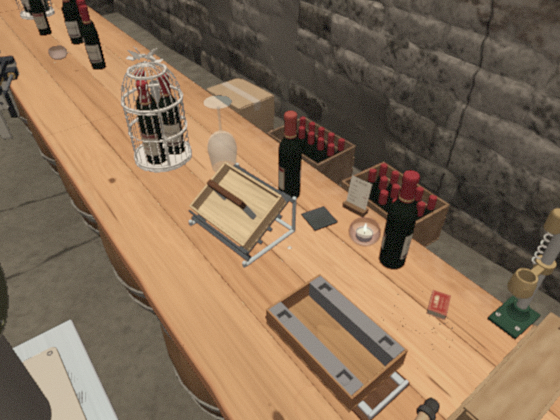

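The top view shows the tray with its handle at about (261,238) on the rack, and the lower tray on its runner at (395,246). The bottles are at (245,160) and (366,148), and the coaster and votive lie behind. I'll enlarge both work areas.

Run:
```python
import cv2,numpy as np
p=cv2.imread("pics/top0.png")
a=cv2.resize(p[180:272,208:308],None,fx=4,fy=4,interpolation=cv2.INTER_CUBIC)
b=cv2.resize(p[205:285,338:453],None,fx=4,fy=4,interpolation=cv2.INTER_CUBIC)
c=np.zeros((600,800,3),np.uint8)
c[:368,:400]=a;c[280:600,340:800]=np.where(c[280:600,340:800]>0,c[280:600,340:800],b) if 0 else c[280:600,340:800]
c=np.zeros((600,800,3),np.uint8);a=cv2.resize(p[185:270,210:305],None,fx=4,fy=4,interpolation=cv2.INTER_CUBIC);b=cv2.resize(p[210:282,340:445],None,fx=4,fy=4,interpolation=cv2.INTER_CUBIC)
c[:340,:380]=a;c[:288,380:800]=b
cv2.imwrite("pics/crop1.png",c[:340])
```

```text
(no output)
```

View pics/crop1.png

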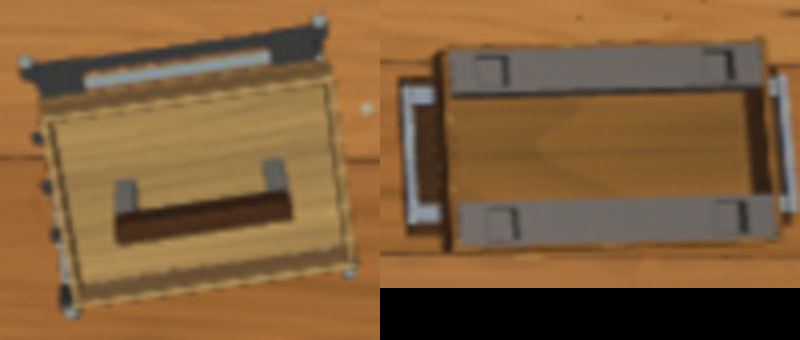

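```bash
cat > h.py <<'E'
import numpy as np
from scipy.spatial.transform import Rotation as Ro
from scipy.optimize import least_squares
from plant import vision
def proj(n,X):
    c=vision.get_calibration(n);Y=np.atleast_2d(X)@c["R"].T+c["t"]
    return np.c_[c["fx"]*Y[:,0]/Y[:,2]+c["cx"],c["fy"]*Y[:,1]/Y[:,2]+c["cy"]]
def back(n,uv,z):
    c=vision.get_calibration(n);uv=np.atleast_2d(uv)
    r=np.c_[(uv[:,0]-c["cx"])/c["fx"],(uv[:,1]-c["cy"])/c["fy"],np.ones(len(uv))]@c["R"]
    C=-c["R"].T@c["t"]; return C+r*((z-C[2])/r[:,2])[:,None]
def trayR(yaw): return Ro.from_euler("z",yaw)*Ro.from_euler("y",-30,degrees=True)
E
python3 - <<'E'
from h import *
uv=lambda L,o:np.array(L,float)/4+np.array(o)-.375
S=back("top",uv([(491-380,72),(718-380,65),(503-380,223),(731-380,216)],(340,210)),.063)
print("sockets",S.round(4),"mid",S.mean(0).round(4))
l=(S[0]-S[1]+S[2]-S[3])/2; print("len",np.linalg.norm(l),"wid",np.linalg.norm((S[0]+S[1]-S[2]-S[3])/2),"yaw of y axis deg",np.degrees(np.arctan2(-l[0],l[1])))
c=uv([(42,117),(330,80),(77,303),(352,267)],(210,185))
P=np.array([[67,92,46],[67,-92,46],[-67,92,46],[-67,-92,46]])/1e3
f=lambda p:(proj("top",trayR(p[3]).apply(P)+p[:3])-c).ravel()
r=least_squares(f,[.45,.1,.07,0]);print("tray",r.x.round(4),np.degrees(r.x[3]),"res",r.fun.round(1))
R=trayR(r.x[3]);h=R.apply([0,0,.08])+r.x[:3];print("handle",h,proj("top",[R.apply([0,y,.08])+r.x[:3] for y in(.055,-.055)]))
d=np.load("pics/top0.npy");print("bar in crop",(( proj("top",[R.apply([x,y,.092])+r.x[:3] for y in(.055,-.055) for x in(.007,-.007)])-[210,185]+.375)*4).round())
print("depth z check");k=vision.get_calibration("top")
for u,v in [(260,238),(262,222),(374,228),(415,264)]:
    z=d[v,u];print(u,v,(k["R"].T@(np.array([(u-k["cx"])/k["fx"]*z,(v-k["cy"])/k["fy"]*z,z])-k["t"])).round(4))
E
```

```text
sockets [[ 0.5593 -0.1164  0.063 ]
 [ 0.5653 -0.2669  0.063 ]
 [ 0.4606 -0.1217  0.063 ]
 [ 0.4663 -0.2705  0.063 ]] mid [ 0.5129 -0.1939  0.063 ]
len 0.14978723878632155 wid 0.09893941767990429 yaw of y axis deg 2.2548016448234307
tray [0.5644 0.1694 0.0293 0.1432] 8.205266424873338 res [ 0.4 -0.1  0.  -0.3 -0.2  0.3 -0.2  0. ]
handle [0.52476431 0.16366985 0.09855342] [[238.57227511 241.19532831]
 [281.73729802 235.39650194]]
bar in crop [[114. 224.]
 [117. 244.]
 [289. 200.]
 [291. 221.]]
depth z check
260 238 [0.5211 0.1623 0.1394]
262 222 [0.5685 0.1604 0.0846]
374 228 [ 0.5584 -0.1338  0.0634]
415 264 [0.4112 0.1157 1.1718]
```

```bash
cat >> h.py <<'E'
def goal(t,yaw,tilt,up):  # tool pose gripping handle 'up' m above along tray z
    R=Ro.from_euler("z",yaw)*Ro.from_euler("y",-tilt); M=R.as_matrix()
    z=-M[:,2];y=M[:,0];T=Ro.from_matrix(np.c_[np.cross(y,z),y,z])
    return np.array(t)+R.apply([0,0,.08+up-.019]),T
def go(p,T,s):
    c=Ro.from_rotvec(s["orientation"]);print("shift mm",((p-s["tool_pos"])*1e3).round(1),"turn deg",np.degrees((T*c.inv()).as_rotvec()).round(2))
E
python3 - <<'E'
from h import *
from plant import robot
c=np.array([(42,117),(330,80),(77,303),(352,267)])/4+[210,185]-.375
P=np.array([[67,92,46],[67,-92,46],[-67,92,46],[-67,-92,46]])/1e3
for z in(.05,.058,.065):
    f=lambda p:(proj("top",trayR(p[2]).apply(P)+[p[0],p[1],z])-c).ravel()
    r=least_squares(f,[.45,.1,0]);R=trayR(r.x[2]);t=np.r_[r.x[:2],z]
    print(z,r.x.round(4),"res",r.fun.round(1),"handle",(R.apply([0,0,.08])+t).round(4))
    print("bar crop",((proj("top",[R.apply([x,y,.092])+t for y in(.055,-.055) for x in(.007,-.007)])-[210,185]+.375)*4).round().tolist())
    if z==.058:
        p,T=goal(t,r.x[2],np.pi/6,.1);print(p);go(p,T,robot.read_state())
d=np.load("pics/top0.npy");k=vision.get_calibration("top")
def D(u,v):
    z=d[v,u];return (k["R"].T@(np.array([(u-k["cx"])/k["fx"]*z,(v-k["cy"])/k["fy"]*z,z])-k["t"])).round(4)
for u,v in [(250,243),(262,240),(275,237),(245,254),(290,228),(235,222)]:print(u,v,D(u,v))
# cage extents
X=np.array([D(u,v) for u in range(40,200,4) for v in range(150,275,4)]);X=X[X[:,2]>.05];print("tall stuff",X.min(0),X.max(0))
E
```

```text
0.05 [0.5619 0.1684 0.1431] res [-0.4 -0.4  0.7 -0.8 -0.7  0.9  0.5  0.4] handle [0.5223 0.1627 0.1193]
bar crop [[112.0, 225.0], [115.0, 245.0], [290.0, 201.0], [293.0, 221.0]]
0.058 [0.5609 0.168  0.143 ] res [-0.7 -0.6  0.9 -1.  -1.   1.1  0.7  0.5] handle [0.5213 0.1623 0.1273]
bar crop [[111.0, 225.0], [115.0, 246.0], [291.0, 201.0], [294.0, 222.0]]
[0.48123196 0.15654649 0.19743009]
shift mm [ 273.  -405.6  -20.3] turn deg [ 19.83 -24.55 -60.  ]
0.065 [0.5601 0.1677 0.143 ] res [-1.  -0.7  1.2 -1.2 -1.2  1.3  1.   0.6] handle [0.5205 0.162  0.1343]
bar crop [[111.0, 225.0], [114.0, 246.0], [292.0, 201.0], [294.0, 222.0]]
250 243 [0.5087 0.1863 0.14  ]
262 240 [0.5161 0.1573 0.1417]
275 237 [0.5237 0.1258 0.1411]
245 254 [0.4882 0.2051 0.0493]
290 228 [0.5556 0.0876 0.0687]
235 222 [0.5671 0.2294 0.0895]
tall stuff [0.4112 0.1157 0.0505] [0.6934 0.6416 1.1718]
```

```bash
python3 -m creep '[[0.008,-0.034,0.008,1.32,-1.64,-4,0],[0.008,-0.034,0.008,1.32,-1.64,-4,0],[0.008,-0.034,0.008,1.32,-1.64,-4,0],[0.008,-0.034,0.008,1.32,-1.64,-4,0],[0.008,-0.034,0.008,1.32,-1.64,-4,0],[0.008,-0.034,0.008,1.32,-1.64,-4,0],[0.008,-0.034,0.008,1.32,-1.64,-4,0],[0.008,-0.034,0.008,1.32,-1.64,-4,0]]' 60
python3 -m creep '[[0.03,-0.019,-0.012,1.32,-1.64,-4,0],[0.03,-0.019,-0.012,1.32,-1.64,-4,0],[0.03,-0.019,-0.012,1.32,-1.64,-4,0],[0.03,-0.019,-0.012,1.32,-1.64,-4,0],[0.03,-0.019,-0.012,1.32,-1.64,-4,0],[0.03,-0.019,-0.012,1.32,-1.64,-4,0],[0.03,-0.019,-0.012,1.32,-1.64,-4,0],[0,0,0,0,0,0,0],[0,0,0,0,0,0,0]]'
python3 - <<'E'
from h import *
from plant import robot
import cv2
s=robot.read_state();p,d=vision.read_camera("wrist");cv2.imwrite("pics/w1.png",p[:,:,::-1]);np.save("pics/w1.npy",d);np.save("pics/w1s.npy",np.r_[s["tool_pos"],s["orientation"]])
P,T=goal([.5609,.168,.058],.143,np.pi/6,.1);go(P,T,s);print(s["q"].round(2))
E
```

```text
t: 0.77
tool_pos: [0.2723, 0.2891, 0.2824]
orientation: [1.302, 2.628, 0.325]
force: [1.2, 0.4, 1.0]
opening: 0.0931
t: 1.52
tool_pos: [0.4818, 0.1562, 0.1964]
orientation: [1.8, 2.073, 0.552]
force: [0.5, -0.1, 0.2]
opening: 0.0929
shift mm [-0.5  0.3  1. ] turn deg [ 0.09 -0.11  0.15]
[ 0.26 -0.68  2.29 -0.07  1.02  0.14]
```

View pics/w1.png

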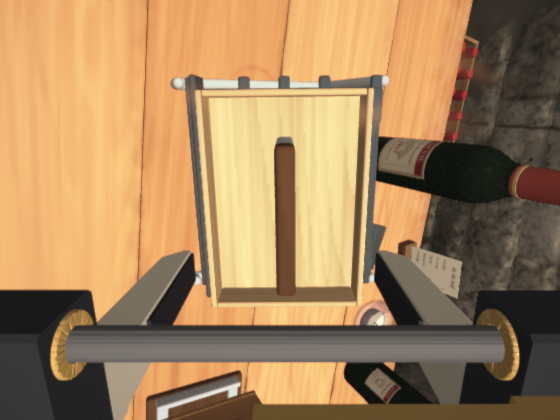

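The wrist view shows the bar top running almost straight up the image, from (285,146) to (286.5,293), centred between the fingers. I'll check the offset with depth.

```bash
cat >> h.py <<'E'
def wtool(u,v,d):
    k=vision.get_calibration("wrist");return (k["T_tool_cam"]@np.r_[(u-k["cx"])/k["fx"]*d,(v-k["cy"])/k["fy"]*d,d,1])[:3]
E
python3 - <<'E'
from h import *
d=np.load("pics/w1.npy")
for v in (146,160,220,280,292):
    z=np.median(d[v,281:290]);row=np.where(abs(d[v,250:320]-z)<.008)[0]+250
    print(v,row.min(),row.max(),(wtool((row.min()+row.max())/2,v,z)*1e3).round(1))
for v in range(136,150,2):print(v,d[v,285],end=' ')
for v in range(286,302,2):print(v,d[v,286],end=' ')
print((wtool(240,200,d[200,240])*1e3).round(1),(wtool(335,200,d[200,335])*1e3).round(1),(wtool(240,270,d[270,240])*1e3).round(1))
E
```

```text
146 275 293 [54.5  0.3 64.1]
160 274 294 [45.6  0.3 63. ]
220 275 294 [ 4.4  0.6 63.5]
280 277 295 [-41.1   1.7  63.6]
292 277 294 [-51.2   1.4  64.2]
136 0.2973953 138 0.27747807 140 0.26242983 142 0.24680838 144 0.23404534 146 0.22739874 148 0.2278514 286 0.25534722 288 0.25524417 290 0.25631183 292 0.2569508 294 0.25859636 296 0.31899902 298 0.31699198 300 0.31407607 [ -0.6 -39.2 138.5] [ -0.8  46.  139.3] [-69.5 -41.7 139.1]
```

```bash
python3 -m creep '[[0.0105,0.0014,-0.018,0,0,0,0],[0.0105,0.0014,-0.018,0,0,0,0],[0.0105,0.0014,-0.018,0,0,0,0],[0.01,0.0014,-0.0165,0,0,0,0],[0.006,0.0011,-0.0105,0,0,0,0],[0,0,0,0,0,0,0],[0,0,0,0,0,0,0]]'
python3 -m creep '[[0,0,0,0,0,0,1],[0,0,0,0,0,0,1],[0,0,0,0,0,0,1],[0,0,0,0,0,0,1],[0,0,0,0,0,0,1],[0,0,0,0,0,0,1],[0,0,0,0,0,0,1],[0,0,0,0,0,0,1]]' 60
```

```text
t: 2.15
tool_pos: [0.5292, 0.1653, 0.1178]
orientation: [1.795, 2.076, 0.556]
force: [-0.3, -0.6, -0.2]
opening: 0.0929
t: 2.82
tool_pos: [0.5299, 0.1643, 0.1176]
orientation: [1.796, 2.073, 0.557]
force: [0.3, 0.6, -0.8]
opening: 0.0439
```

```bash
python3 -m creep '[[0,0,0,0,0,0,1],[0,0,0,0,0,0,1],[0,0,0,0,0,0,1],[0,0,0,0,0,0,1],[0,0,0,0,0,0,1],[0,0,0,0,0,0,1],[0,0,0,0,0,0,1],[0,0,0,0,0,0,1],[0,0,0,0,0,0,1]]' 60
```

```text
t: 3.57
tool_pos: [0.5284, 0.164, 0.116]
orientation: [1.798, 2.076, 0.553]
force: [-6.4, -1.9, 0.4]
opening: 0.0134
```

```bash
python3 -m creep '[[-0.003,-0.0004,0.005,0,0,0,1],[-0.006,-0.0009,0.0105,0,0,0,1],[-0.0075,-0.001,0.013,0,0,0,1],[-0.0075,-0.001,0.013,0,0,0,1],[-0.0075,-0.001,0.013,0,0,0,1],[-0.0075,-0.001,0.013,0,0,0,1],[0,0,0.02,0,0,0,1],[0,0,0.02,0,0,0,1],[0,0,0.0,0,0,0,1],[0,0,0,0,0,0,1]]' 60
python3 - <<'E'
from h import *
from plant import robot
import cv2
s=robot.read_state();p,d=vision.read_camera("side");cv2.imwrite("pics/s2.png",cv2.resize(p[100:300,150:420,::-1],None,fx=2,fy=2))
print(s["force"],s["wrist_torque"],s["opening"])
E
```

```text
t: 4.4
tool_pos: [0.4913, 0.1592, 0.226]
orientation: [1.795, 2.072, 0.559]
force: [-0.0, 0.3, -4.3]
opening: 0.0136
[-0.04555837  0.25372556 -4.27029851] [-0.17131014  0.84837494  0.03777445] 0.013649030855422782
```

View pics/s2.png

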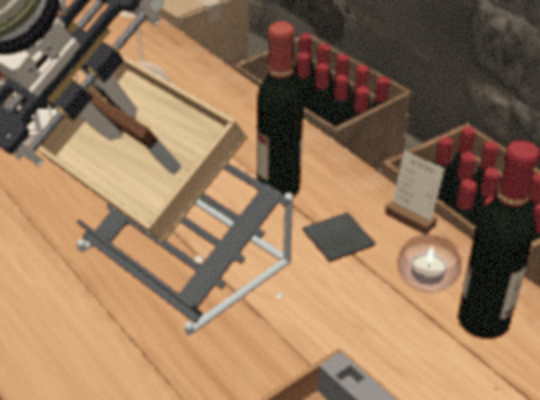

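Run:
```python
from h import *
from plant import robot
s=robot.read_state()
P,T=goal([.5129,-.1955,.125],.0393,0,0);print(P);go(P,T,s)
```

```text
[ 0.5129 -0.1955  0.186 ]
shift mm [  22.4 -354.5  -38.1] turn deg [-2.68 29.95 -5.8 ]
```

```bash
python3 -m creep '[[0.0014,-0.012,0.008,-0.167,1.87,-0.362,1],[0.0014,-0.022,0.008,-0.167,1.87,-0.362,1],[0.0014,-0.025,0.008,-0.167,1.87,-0.362,1],[0.0014,-0.025,0.008,-0.167,1.87,-0.362,1],[0.0014,-0.025,-0.0058,-0.167,1.87,-0.362,1],[0.0014,-0.025,-0.0058,-0.167,1.87,-0.362,1],[0.0014,-0.025,-0.0058,-0.167,1.87,-0.362,1],[0.0014,-0.025,-0.0058,-0.167,1.87,-0.362,1]]' 60
python3 -m creep '[[0.0014,-0.025,-0.0058,-0.167,1.87,-0.362,1],[0.0014,-0.025,-0.0058,-0.167,1.87,-0.362,1],[0.0014,-0.025,-0.0058,-0.167,1.87,-0.362,1],[0.0014,-0.025,-0.0058,-0.167,1.87,-0.362,1],[0.0014,-0.022,-0.0058,-0.167,1.87,-0.362,1],[0.0014,-0.022,-0.0058,-0.167,1.87,-0.362,1],[0.0014,-0.018,-0.0058,-0.167,1.87,-0.362,1],[0.0014,-0.0085,-0.0058,-0.167,1.87,-0.362,1],[0,0,0,0,0,0,1],[0,0,0,0,0,0,1]]'
python3 - <<'E'
from h import *
from plant import robot
import cv2
s=robot.read_state();P,T=goal([.5129,-.1955,.125],.0393,0,0);go(P,T,s)
p,d=vision.read_camera("wrist");np.save("pics/w3.npy",d)
q,e=vision.read_camera("side");np.save("pics/s3.npy",e)
cv2.imwrite("pics/w3.png",np.hstack([cv2.resize(p,(400,300)),cv2.resize(q[210:405,220:480],(400,300))])[:,:,::-1])
cv2.imwrite("pics/s3.png",cv2.resize(q[190:400,200:480,::-1],(800,600),interpolation=cv2.INTER_CUBIC))
cv2.imwrite("pics/w3full.png",p[:,:,::-1]);print(s["force"],s["wrist_torque"])
E
```

```text
t: 5.12
tool_pos: [0.501, -0.0262, 0.2312]
orientation: [1.996, 2.183, 0.292]
force: [-0.8, -0.1, -3.5]
opening: 0.0136
t: 5.95
tool_pos: [0.5124, -0.195, 0.1848]
orientation: [-2.176, -2.262, -0.001]
force: [0.6, 0.7, -4.8]
opening: 0.0134
shift mm [ 0.5 -0.5  1.2] turn deg [-0.14 -0.1   0.01]
[ 0.64934493  0.71126282 -4.8232165 ] [-0.0199965   0.04397431 -0.01519509]
```

View pics/s3.png

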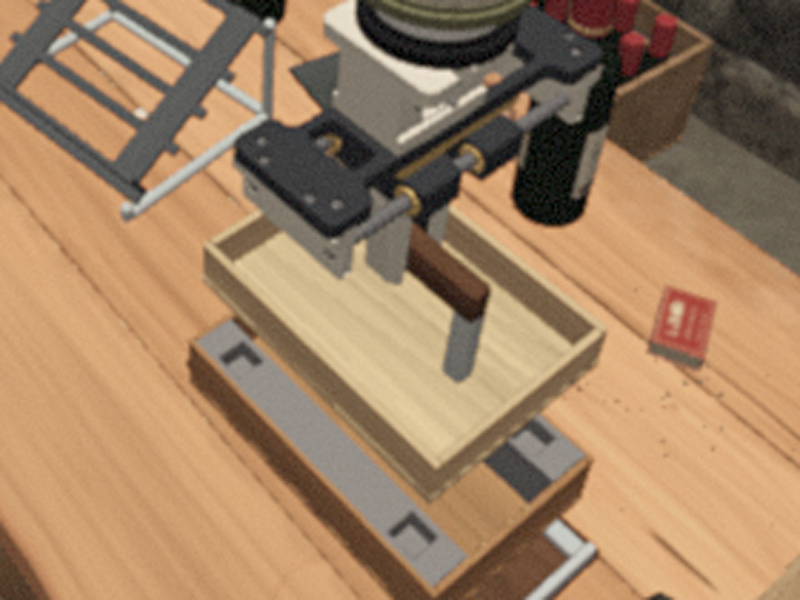

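Run:
```python
from h import *
from plant import robot
s=robot.read_state();T=Ro.from_rotvec(s["orientation"]);M=T.as_matrix()
yt=M[:,0];xt=M[:,1];zt=-M[:,2];print("yaw",np.degrees(np.arctan2(xt[1],xt[0])),"zt",zt.round(4))
o=s["tool_pos"]-zt*.061+yt*.0015
f=lambda X:((proj("side",X)-[200,190]+.5)*800/280-.5).round(1).tolist()
print("rim corners",f([o+xt*x+yt*y+zt*.046 for x,y in[(-.067,.092),(-.067,-.092),(.067,-.092)]]))
c=np.array([.5129,-.1939,.063]);R=Ro.from_euler("z",.0393)
print("sockets",f([c+R.apply([x,y,0]) for x,y in[(-.05,.075),(-.05,-.075),(.05,-.075)]]))
print("socket corners",[f([c+R.apply([x+a,y+b,0]) for a,b in[(-.01,-.01),(-.01,.01),(.01,.01),(.01,-.01)]]) for x,y in[(-.05,.075),(-.05,-.075),(.05,-.075)]])
print("lower rim corners",f([c+R.apply([x,y,0]) for x,y in[(-.067,.108),(-.067,-.108),(.067,-.108)]]))
d=np.load("pics/w3.npy")
pt=lambda u,v:wtool(u,v,np.median(d[v-2:v+3,u-2:u+3]))
A=[pt(u,v) for u,v in[(240,180),(330,180),(240,260),(330,260),(225,130),(340,130)]];print(np.round(np.array(A)*1e3,1))
```

```text
yaw 2.292170855280568 zt [-0.001  -0.0013  1.    ]
rim corners [[198.0, 238.1], [431.5, 461.3], [605.8, 320.8]]
sockets [[239.5, 357.3], [411.6, 531.8], [530.7, 432.6]]
socket corners [[[237.4, 376.3], [217.0, 355.4], [241.6, 338.9], [262.0, 359.3]], [[411.8, 555.8], [386.0, 529.2], [411.4, 508.4], [437.2, 534.3]], [[532.6, 453.7], [506.5, 430.4], [528.9, 412.1], [555.0, 434.8]]]
lower rim corners [[185.7, 337.7], [433.4, 595.4], [593.8, 455.1]]
[[ 36.1 -26.4  44.3]
 [ 36.   28.5  44.5]
 [-16.7 -28.3  44. ]
 [-16.9  30.4  44.4]
 [ 65.8 -34.1  44.3]
 [ 65.8  33.2  44.4]]
```

View pics/w3full.png

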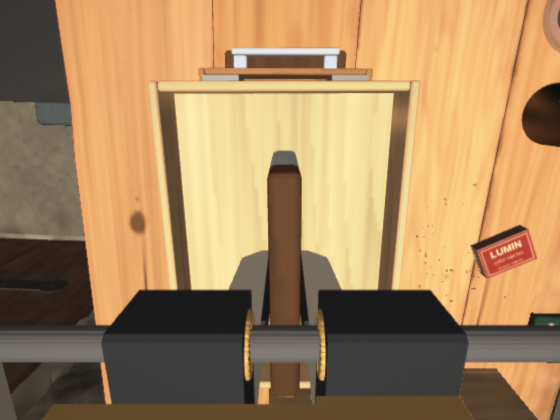

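Run:
```python
from h import *
import cv2
k=vision.get_calibration("wrist");A=k["T_tool_cam"]
def on(u,v,z):
    r=A[:3,:3]@[(u-k["cx"])/k["fx"],(v-k["cy"])/k["fy"],1];c=A[:3,3];return ((c+r*(z-c[2])/r[2])*1e3).round(1)
d=np.load("pics/w3.npy");print("depth col285",[(v,round(float(d[v,285]),4)) for v in range(60,98,2)])
for v in(70,75,78,82,85,90):print(v,(wtool(285,v,d[v,285])*1e3).round(1),(wtool(215,v,d[v,215])*1e3).round(1))
for z in(.015,.020):print("upper rim",[on(*q,z) for q in[(150,82),(420,82)]])
for z in(.122,.117):print("lower rim",[on(*q,z) for q in[(200,69),(371,69)]])
p=cv2.imread("pics/w3full.png");cv2.imwrite("pics/w3c.png",cv2.resize(p[40:110,140:430],None,fx=2.7,fy=2.7,interpolation=cv2.INTER_CUBIC))
```

```text
depth col285 [(60, 0.3148), (62, 0.3158), (64, 0.3173), (66, 0.316), (68, 0.2691), (70, 0.2703), (72, 0.2689), (74, 0.2701), (76, 0.2833), (78, 0.3), (80, 0.1716), (82, 0.1699), (84, 0.171), (86, 0.1703), (88, 0.1707), (90, 0.1726), (92, 0.1877), (94, 0.1998), (96, 0.1993)]
70 [106.6   1.1 123.9] [106.5 -52.6 122.3]
75 [103.4   1.1 128.4] [102.9 -52.9 123. ]
78 [103.2   1.2 153.9] [100.7 -52.9 122.5]
82 [90.1  0.9 14.5] [ 90.2 -33.1  15.3]
85 [88.8  0.9 14.9] [ 88.8 -33.1  14.6]
90 [86.5  1.  16.3] [ 86.5 -33.5  16. ]
upper rim [array([ 90.2, -64.7,  15. ]), array([90.1, 66.6, 15. ])]
upper rim [array([ 90.5, -66.5,  20. ]), array([90.5, 68.4, 20. ])]
lower rim [array([107.1, -64. , 122. ]), array([107.1,  67. , 122. ])]
lower rim [array([106.6, -62.8, 117. ]), array([106.6,  65.8, 117. ])]
```

View pics/w3c.png

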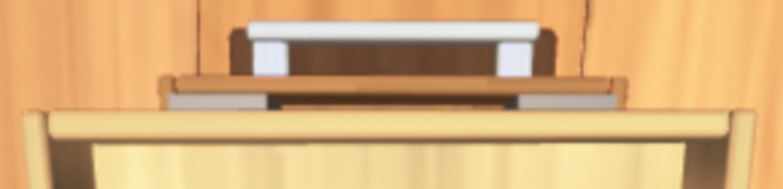

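```bash
python3 -m creep '[[0.0008,0,-0.006,0,0,0,1],[0,0,-0.01,0,0,0,1],[0,0,-0.01,0,0,0,1],[0,0,-0.01,0,0,0,1],[0,0,-0.008,0,0,0,1],[0,0,-0.006,0,0,0,1],[0,0,-0.003,0,0,0,1],[0,0,0,0,0,0,1],[0,0,0,0,0,0,1]]'
python3 -m creep '[[0,0,-0.002,0,0,0,1],[0,0,-0.002,0,0,0,1],[0,0,-0.001,0,0,0,1],[0,0,-0.001,0,0,0,1],[0,0,-0.001,0,0,0,1],[0,0,-0.001,0,0,0,1],[0,0,0,0,0,0,1]]'
```

```text
t: 6.8
tool_pos: [0.5142, -0.1955, 0.1345]
orientation: [2.177, 2.264, 0.002]
force: [1.0, 1.0, -4.5]
opening: 0.0137
t: 7.38
tool_pos: [0.514, -0.1954, 0.1263]
orientation: [2.177, 2.264, 0.002]
force: [0.2, 0.0, -4.2]
opening: 0.0139
```

```bash
python3 -m creep '[[0,0,-0.001,0,0,0,1],[0,0,-0.001,0,0,0,1],[0,0,-0.001,0,0,0,1],[0,0,-0.001,0,0,0,1],[0,0,0,0,0,0,1]]'; python3 -m creep '[[0,0,-0.001,0,0,0,1],[0,0,-0.001,0,0,0,1],[0,0,0,0,0,0,1]]'
```

```text
t: 7.8
tool_pos: [0.514, -0.1954, 0.1222]
orientation: [2.177, 2.265, 0.002]
force: [0.4, -0.1, -4.6]
opening: 0.0134
t: 8.05
tool_pos: [0.514, -0.1954, 0.1203]
orientation: [2.177, 2.264, 0.002]
force: [0.4, 0.6, -4.0]
opening: 0.0136
```

```bash
python3 -m creep '[[0,0,-0.001,0,0,0,1],[0,0,-0.001,0,0,0,1],[0,0,-0.001,0,0,0,1],[0,0,0,0,0,0,1]]'; python3 -m creep '[[0,0,-0.001,0,0,0,1],[0,0,-0.001,0,0,0,1],[0,0,0,0,0,0,1]]';python3 -m creep '[[0,0,-0.001,0,0,0,1],[0,0,-0.001,0,0,0,1],[0,0,0,0,0,0,1]]'
```

```text
t: 8.38
tool_pos: [0.514, -0.1954, 0.1172]
orientation: [2.177, 2.265, 0.002]
force: [-0.4, 0.4, -3.7]
opening: 0.0135
t: 8.63
tool_pos: [0.514, -0.1954, 0.1153]
orientation: [2.177, 2.264, 0.002]
force: [0.2, 0.2, -5.0]
opening: 0.0135
t: 8.88
tool_pos: [0.5141, -0.1955, 0.1134]
orientation: [2.176, 2.264, 0.002]
force: [0.9, -0.8, -4.1]
opening: 0.0135
```

```bash
python3 -m creep '[[0,0,-0.001,0,0,0,1],[0,0,0,0,0,0,1]]'; python3 -m creep '[[0,0,-0.001,0,0,0,1],[0,0,0,0,0,0,1]]'; python3 -m creep '[[0,0,-0.001,0,0,0,1],[0,0,0,0,0,0,1],[0,0,0,0,0,0,1]]'
```

```text
t: 9.05
tool_pos: [0.5143, -0.1954, 0.113]
orientation: [2.176, 2.264, 0.002]
force: [-1.8, 1.4, -0.0]
opening: 0.0132
t: 9.22
tool_pos: [0.5144, -0.1954, 0.1128]
orientation: [2.176, 2.264, 0.003]
force: [-4.1, 4.2, 6.4]
opening: 0.0138
t: 9.47
tool_pos: [0.5145, -0.1954, 0.1128]
orientation: [2.176, 2.264, 0.003]
force: [-8.2, 6.0, 13.9]
opening: 0.0138
```

Contact came at TCP z = 0.1128, which matches the seated prediction of 0.112. I'll check that it's flush before releasing.

Run:
```python
from h import *
from plant import robot
import cv2
q,e=vision.read_camera("side");cv2.imwrite("pics/s4.png",cv2.resize(q[230:400,230:450,::-1],(776,600),interpolation=cv2.INTER_CUBIC))
p,d=vision.read_camera("wrist");s=robot.read_state();T=Ro.from_rotvec(s["orientation"])
A=np.array([s["tool_pos"]+T.apply(wtool(u,v,np.median(d[v-3:v+4,u-3:u+4]))) for u in(220,240,330,350) for v in(130,160,200,240)])
c=np.linalg.lstsq(np.c_[A[:,:2]-A[:,:2].mean(0),np.ones(16)],A[:,2],rcond=None)[0];print("floor slope x,y,height",c,s["wrist_torque"])
```

```text
floor slope x,y,height [-0.00035089  0.00045607  0.06806406] [ 0.57135903  1.44569023 -0.11236968]
```

View pics/s4.png

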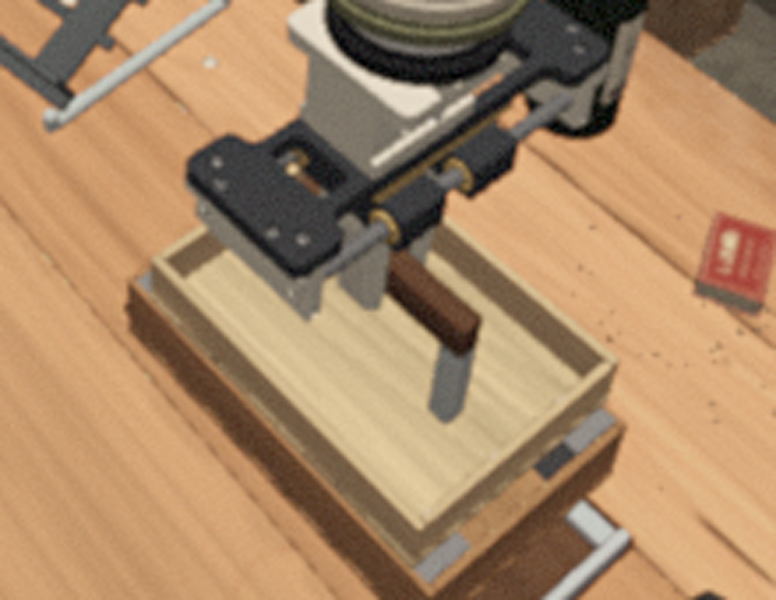

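The tray sits flush on the rails with no gap: level to 0.0005 rad, floor at 68 mm as it should be when seated. I'll relax the press, open, and back off.

```bash
python3 -m creep '[[0,0,0.001,0,0,0,1],[0,0,0.0005,0,0,0,1],[0,0,0,0,0,0,0.7],[0,0,0,0,0,0,0.4],[0,0,0,0,0,0,0.4],[0,0,0,0,0,0,0.4],[0,0,0,0,0,0,0.4],[0,0,0,0,0,0,0.4],[0,0,0,0,0,0,0.4],[0,0,0,0,0,0,0.4]]'
python3 -m creep '[[0,0,0.005,0,0,0,0.4],[0,0,0.015,0,0,0,0.4],[0,0,0.025,0,0,0,0.4],[0,0,0.03,0,0,0,0.4],[0,0,0.03,0,0,0,0.4],[0,0,0.02,0,0,0,0.4],[0,0,0,0,0,0,0.4],[0,0,0,0,0,0,0.4]]'
python3 - <<'E'
from h import *
from plant import robot
import cv2
q,e=vision.read_camera("side");q=q[230:400,230:450]
p,d=vision.read_camera("wrist");s=robot.read_state();T=Ro.from_rotvec(s["orientation"])
A=np.array([s["tool_pos"]+T.apply(wtool(u,v,np.median(d[v-3:v+4,u-3:u+4]))) for u in(240,255,315,330) for v in(140,160,200,240)])
c=np.linalg.lstsq(np.c_[A[:,:2]-A[:,:2].mean(0),np.ones(16)],A[:,2],rcond=None)[0];print("floor slope x,y,height",c,s["force"],s["opening"])
cv2.imwrite("pics/f5.png",np.hstack([cv2.resize(p,(400,300)),cv2.resize(q,(388,300))])[:,:,::-1])
E
```

```text
t: 10.4
tool_pos: [0.5141, -0.1955, 0.112]
orientation: [2.177, 2.264, 0.002]
force: [0.4, 0.2, 0.0]
opening: 0.0553
t: 11.07
tool_pos: [0.5151, -0.1959, 0.2391]
orientation: [2.174, 2.262, 0.004]
force: [0.5, -0.3, 0.3]
opening: 0.056
floor slope x,y,height [-0.00175818  0.00101441  0.06690384] [ 0.16347086 -0.02905351 -0.3161517 ] 0.05570436281195713
```

View pics/f5.png

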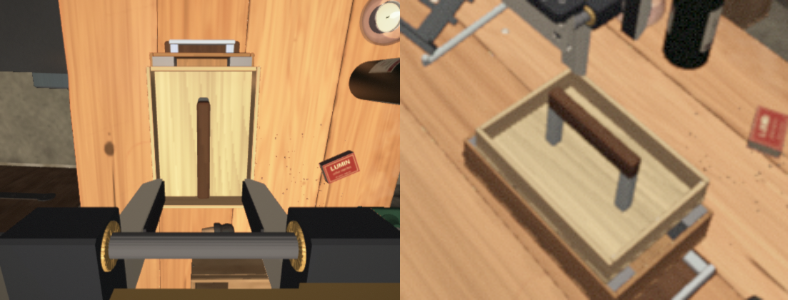

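The tray sits released and flush on the lower tray, and the gripper is clear above it.

```bash
python3 -c "
from plant import robot
print(robot.close_job())"
```

```text
the job is handed in; nothing more can be done
None
```

The tray is off the rack and stacked on the lower tray, with its feet in the sockets. I handed the job in about 11 s into the 72 s allowed; the interface reports no verdict.

- **Lift and descent:** I gripped the handle bar at 60 N, lifted the tray square off the slope, levelled it over the lower tray, and lowered it in 1 mm steps near the end.
- **Contact:** First contact came at TCP height 0.113 m, against 0.112 m predicted for a seated tray and 0.124 m for feet beside the sockets. The press peaked at about 17 N on the wrist sensor, plus the tray's roughly 4 N weight.
- **Before release:** The tray was level within 0.001 rad, with its floor at 68 mm, and the picture showed no gap.
- **After release:** It was level within about 0.002 rad, with its floor at 67 mm. The fingers were open and well clear of the tray, with no force left on the wrist.

**Checks that disagreed:** Before the descent, the side camera put the tray's rim about 4 mm from where the arm pose said it should be. The wrist camera put it within about 1 mm, so I went with that, moved 0.8 mm sideways, and the feet went in without catching.

**Not checked:** I didn't measure the bystanders' positions afterwards. The arm kept clear of them, and none looked disturbed in the last picture, though it only showed the bottle and votive nearest the stack.

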